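# Shift the jig carriage past its spring stop

### The job

On the plywood shuttle jig, press the long treadle plate down with your fingertips so that the stop pin sinks out of the way and, keeping it down the whole time the carriage passes over the pin, push the carriage by the back of its upright push plate all the way to the end block. Then let the treadle go, so that the pin springs up behind the carriage and locks it there. Only press and push: do not grip the push plate or pull on its front face, grasp nothing, and leave the other things on the bench where they lie.

Things in the scene. Friction and masses are not known exactly. Their poses are not given: they have to be found in the camera images.
- jig: Shuttle jig, fixed to the bench: plywood base 290 x 140 x 15 mm, two rails, a 67 mm high wooden end block (+x) and a 55 mm rear block. Origin on the bench top; base from x = -150 to 140, y = -70 to 70 mm. +x: direction the carriage must travel; +y: from treadle to rails; z up. Rails lie along x at y = +36 mm, the treadle along x at y = -30 mm, on the robot's side.
- treadle_top (a point): Dark steel treadle plate with thin cross ribs, 220 (x, along the travel) x 52 (y) x 6 mm. This point: the centre of its top face; axes as the jig's; at rest its top is 50 mm above the bench. It stays level and only moves straight down, wherever along it it is pressed, and carries the stop pin down with it.
- stop (a joint): Downward travel of treadle and pin, m: 0 = up (at rest), 0.015 = fully down on its limit. The spring takes about 4 N to start and 7 N fully down, and lifts it again when let go. The pin clears the carriage from 0.009 on; hold it at 0.011 to 0.015.
- pin_top (a point): Centre of the top of the stop pin (12 mm along x, 20 mm along y), between the rails at jig x = +30 mm, y = +36 mm; at rest it stands 9 mm above the carriage's underside and blocks it.
- carriage (a joint): Carriage position along the rails, m, growing along jig +x: 0 = rear limit, 0.130 = at the end block; starts at 0 to 0.040. The raised pin blocks it at 0.050; the pin lies under it from 0.050 to 0.122 and can rise behind it beyond that. It cannot be lifted off; about 1.5 N friction plus some drag with speed; it stays where it is left.
- push_face (a point): Centre of the rear face (looks to jig -x) of the carriage's upright aluminium push plate: push here toward jig +x. The plate, 14 mm thick, sticks out across the treadle: jig y = -52 to +10 mm, 54 to 98 mm above the bench (4 mm over the resting treadle). This point: jig x = -76 mm + carriage position, y = -30 mm (treadle's centre line), 76 mm up.
- carriage_top (a point): Centre of the top of the carriage, an aluminium block with a wooden pad: 60 mm long (x), 56 mm wide (y), from 41 to 71 mm above the bench; this point is 20 mm ahead (+x) of the push face, at jig y = +36 mm.
- plate_front (a point): Centre of the push plate's front face, the one that looks to jig +x. Not to be gripped or pulled on.
- pine_block: Plain pine block, 45 x 90 x 36 mm, lying on the bench off the rear end of the jig; bystander, origin under its centre.
- marker_black: Black and white marker pen, 135 mm long, 18 mm thick, lying on the bench along the robot's side of the jig; bystander, origin under its centre.
- stapler: Blue stapler, 140 x 34 x 36 mm; bystander, origin under its centre.
- small_carton: Brown carton, 70 x 100 x 60 mm; bystander, origin under its centre.
- glue_a: White glue bottle with orange tip, 52 mm across, 150 mm high; bystander, origin under its centre.
- tape_measure: Yellow tape measure, 38 x 72 x 68 mm; bystander, origin under its centre.

How it is judged:
On the way, in this order (a step that is already met when the one before it is completed fails the run):
1. the treadle is pressed down by the fingers while the carriage is still before the pin (value of joint stop above 0.0095 m and value of joint carriage below 0.052 m and contact force between the fingers and stop_c2 above 0.5 N), for 0.1 s.
2. the carriage is passing over the pin (carriage position 0.070 to 0.121) while the fingers hold the treadle down (value of joint carriage between 0.07 and 0.121 m and value of joint stop above 0.0095 m and contact force between the fingers and stop_c2 above 0.5 N), for 0.05 s.
At the end, for the whole second after the job is handed in: The carriage is at the end block (position over 0.123 of 0.130), at rest, and the stop pin has sprung up behind it (treadle less than 3 mm down) (value of joint carriage above 0.123 m and value of joint stop below 0.003 m and not (velocity of joint carriage above 0.01 m/s) and not (velocity of joint carriage below -0.01 m/s)); the robot touches nothing.
It fails at once if the treadle was let up (less than 9.5 mm down) while the carriage was over the pin (carriage position 0.060 to 0.110) (value of joint carriage between 0.06 and 0.11 m and value of joint stop below 0.0095 m).
It fails at once if the push plate was gripped or pulled: the fingers pressed on its front half with over 2 N (contact force between the fingers and carriage_c3 above 2 N).
It fails at once if one of the six loose bystanders was moved or lifted by more than 25 mm (distance of any of pine_block, marker_black, stapler, small_carton, glue_a, tape_measure from where it was at the start of the episode above 0.025 m).
It also fails if it takes over 38 s, if anything falls off the work surface, if the arm or the gripper's body presses on something with over 40 N, if the wrist force passes 120 N, or if a joint passes its speed limit or range.

### The arm

A 7-joint arm with a two-finger parallel gripper is mounted at the origin on the work surface; the furniture and walls round the work are solid. World frame = base frame: x ahead of the robot, y to its left, z up, the work surface at z = 0. Lengths are in m, angles in rad, forces in N, time in s.
With the tool pointing down it reaches from about 0.425 to 0.95 m from the base axis. Payload 16.7 kg.
Tool frame: the origin (TCP) lies midway between the tips of the shut fingers; the grasp point (between the pads) lies 19 mm behind it (r.pinch_z is the distance from the TCP to the grasp point, in m); z points along the fingers, x is the direction in which the jaws open and shut, and the axes are right-handed (so a half turn about z gives the same grasp; the last joint's range is limited). The gripper opens to 94 mm and grips with 3 to 60 N. Pads are 16 mm wide; open, the fingers measure 119 mm over their backs; the gripper's body (75 mm by 177 mm) begins 78 mm behind the grasp point.
Start: joints at [-1.442, 0.426, 0.074, 1.606, -0.034, 1.111, -0.067], TCP at [0.186, 0.649, 0.205] pointing down, gripper open.
Joint ranges: [-2.85, 2.85], [-0.5, 2.14], [-1.23, 1.37], [0.21, 2.46], [-1.02, 4.16], [0.16, 2.05], [-2.73, 2.73]. Speed limits (rad/s): [1.89, 1.89, 2.39, 2.39, 3.01, 3.01, 3.01].

### API

Orientations are given as a unit quaternion [w, x, y, z].
In Python, from station import sensors, eyes, r gives the robot as it stands. The module is installed in compiled form; this text tells all that it offers.
- The arm moves only by the tool apply_moves, never from a script. Its argument "plan" is a list of rows, each an object of numbers: "x", "y", "z": the shift along the tool's x, y, z in cm; "twist": the turn about the tool's z in rad; "hand": the opening, from 0 (shut) to 1 (fully open). A call has 1 to 12 rows; each row shifts and turns the pose as measured when the row begins, along the tool's axes as they then stand; what a row does not reach is not made up. A row lasts 1/12 s, in which the tool goes at most 41.7 mm and 7.16 degrees, less where a joint would pass 70% of its speed; a pose out of reach is approached as far as the arm can. A call is refused whole if a number of a shift passes 4.17 or a number of a turn 0.125, either way. A call with a gripper value outside its range is refused whole. The fingers move at their own pace and stop on an object; "force" is the grip in N (left out, the last holds). Time passes only in rows, so rows that do not move let the fingers close. It gives the time, the measured TCP pose, the force and the opening at its end, in the units of the state.
- sensors.sense(): the state, without advancing time (a new reading comes with each control period).
- eyes.snapshot(name): name is "side" or "top" or "wrist"; returns a dict with "img" (480x640x3 uint8, red, green, blue), "fx", "fy", "cx", "cy" (pixels), "k1" (the pictures are not rectified: a ray, as slopes to the right and down, at radius r is drawn at 1 + k1 r^2 times it, then the intrinsics apply), "R" (3x3) and "t" (3): a world point X has camera coordinates R X + t. Camera axes: x right, y down, z forward; pixel columns grow to the right and rows downward; lengths in m; the calibration is good to about 2 mm. A picture is of the moment at which its call begins. There is no depth.
- r.hand_in(): hands the job in, once; it reports no verdict.
The state is a dict: "time": time; "joint_positions": joint angles; "qvel": joint speeds; "joint_torque": joint torques, N m; "tool_pos": TCP position; "orientation": TCP orientation; "force": force on the tool from outside, world axes, zero at the start; "torque": the same for the moment, N m; "opening": finger opening in m.
Only numpy, scipy, OpenCV 4.12 (cv2) and the standard library are available. Lean on these libraries where they do the work, as an engineer would, in place of code of your own. Each camera call takes 0.05 s, during which the arm holds its last target. There are 200 camera calls.

## Working session

There is one attempt and no reset: what is moved stays moved. The work goes in short steps, Python scripts to look and compute and a tool call to move; the robot and the scene stay as the last step left them, time stands still between calls to the robot, and variables do not carry over. Pictures are saved under pics/ and viewed, about 8 in all and at most 12, crops included, and the job is handed in when it is done.

Besides the shell and the picture viewer there is one more tool, called after "Call:" as name(argument=value, ...) on one line, values as JSON. apply_moves: Moves the arm, as the interface text tells. Its arguments: {"type":"object","properties":{"plan":{"type":"array"},"force":{"type":"number"}},"required":["plan"]}

```bash
mkdir -p pics; python3 - <<'E'
from station import sensors, eyes, r
import cv2
s=sensors.sense(); print(s)
for n in ("top","side"):
    d=eyes.snapshot(n); cv2.imwrite(f"pics/{n}0.png",d["img"][:,:,::-1]); print(n,{k:v for k,v in d.items() if k!="img"})
E
```

```text
{'time': 0.0, 'joint_positions': array([-1.44150564,  0.42675435,  0.07388239,  1.60656848, -0.03406195,
        1.11080677, -0.06711136]), 'qvel': array([ 2.95341717e-04,  4.78697170e-05, -1.37183804e-03, -1.30354759e-04,
       -4.90510389e-04,  3.51392650e-04, -5.31809653e-04]), 'joint_torque': array([-1.24864546e-03, -9.35828662e+01,  3.66568230e+00, -4.54223228e+01,
       -4.90038190e-02,  1.98076124e-02,  1.27522976e-04]), 'tool_pos': array([0.18569942, 0.64851559, 0.20477867]), 'orientation': array([ 4.39142390e-04,  7.98512449e-01,  6.01977956e-01, -4.63958469e-04]), 'force': array([-0.7820266 , -0.32215182,  0.49177755]), 'torque': array([-0.0067609 , -0.04911414, -0.00740114]), 'opening': 0.09425204108889923}
top {'fx': 516.9939917873987, 'fy': 516.9939917873987, 'cx': 324.34605124924565, 'cy': 252.64689447874042, 'k1': 0.0077350028644902705, 'R': array([[-0.00831977, -0.99983329,  0.01625332],
       [-0.9868602 ,  0.0055868 , -0.16147979],
       [ 0.16136207, -0.01738323, -0.98674217]]), 't': array([0.09117884, 0.56128544, 1.45677023])}
side {'fx': 590.0631038945209, 'fy': 590.0631038945209, 'cx': 311.73186729670505, 'cy': 237.77051388519746, 'k1': -0.14508765201059398, 'R': array([[ 9.78309011e-01, -2.07150434e-01, -4.20368695e-04],
       [-1.34002248e-01, -6.31302076e-01, -7.63872428e-01],
       [ 1.57971125e-01,  7.47359610e-01, -6.45367134e-01]]), 't': array([-0.52043023,  0.1996429 ,  1.30102351])}
```

View pics/top0.png

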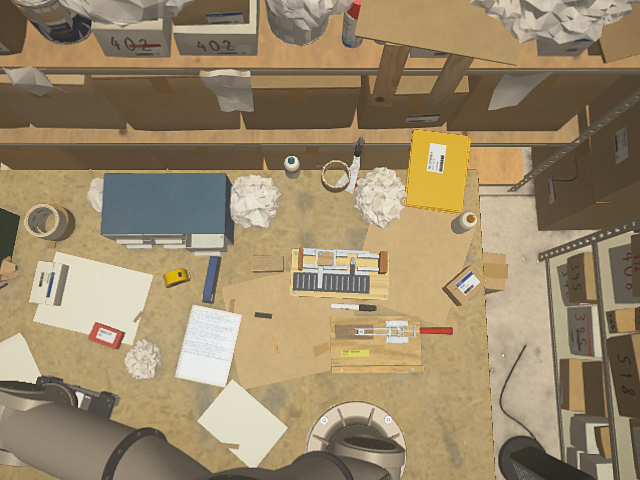

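View pics/side0.png

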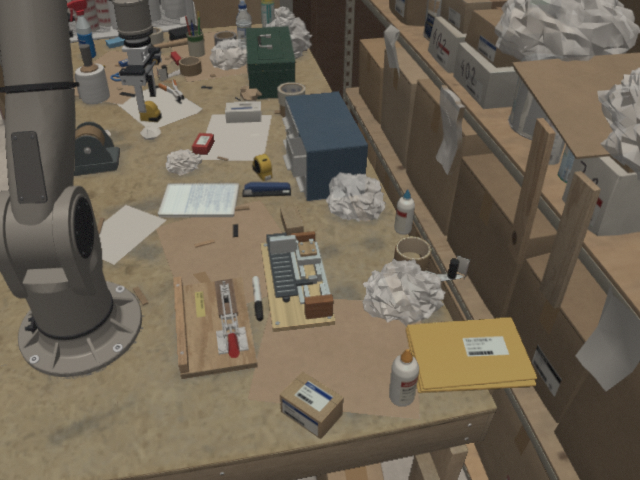

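Top view: the jig is at px (290–388, 247–299), with the end block at right (world −y) and the treadle on the robot's side. I'll enlarge both views.

```bash
python3 - <<'E'
import cv2,numpy as np
t=cv2.imread("pics/top0.png")[235:315,280:400]; s=cv2.imread("pics/side0.png")[220:340,240:350]
t=cv2.resize(t,None,fx=6.5,fy=6.5,interpolation=cv2.INTER_CUBIC)
s=cv2.resize(s,None,fx=5,fy=5,interpolation=cv2.INTER_CUBIC)
cv2.imwrite("pics/tc.png",t);cv2.imwrite("pics/sc.png",s)
E
```

```text
(no output)
```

View pics/tc.png

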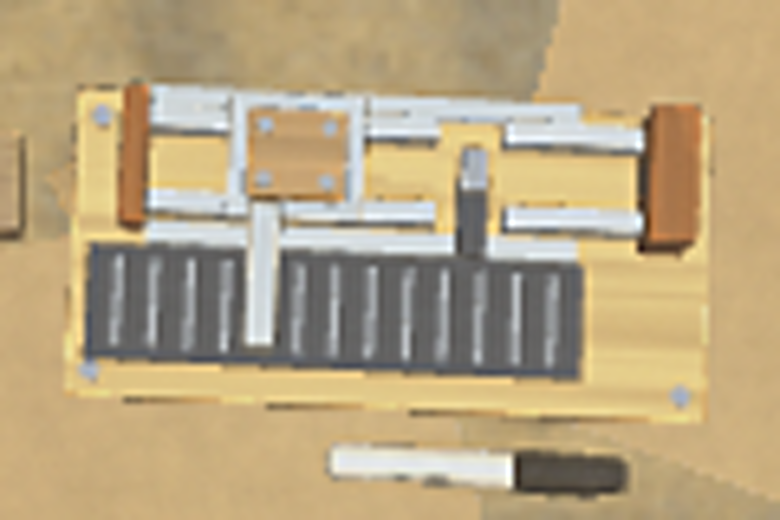

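View pics/sc.png

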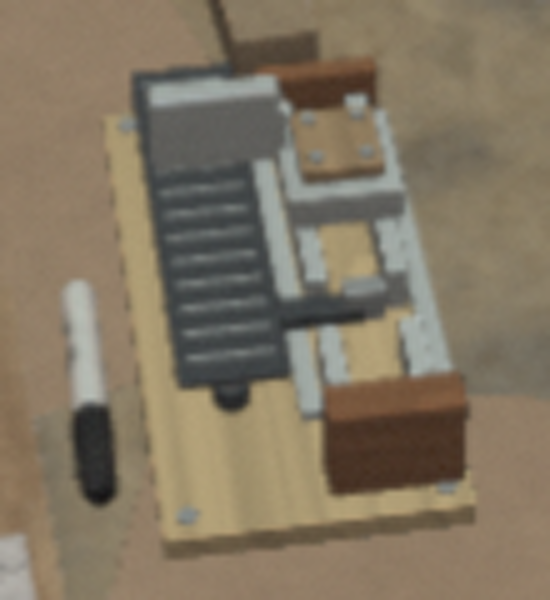

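The crops show the base corners (top crop: UL 80,88; UR 712,105; LR 703,420; LL 65,395), the treadle from 87 to 580, the push plate at 246–278 and the pin at about 473. The carriage is well behind the pin. Next I'll compute the jig frame.

```bash
cat > h.py <<'E'
import numpy as np,cv2
from station import sensors, eyes, r
from scipy.spatial.transform import Rotation as Ro
def ray(d,u,v,z):
    a,b=(u-d["cx"])/d["fx"],(v-d["cy"])/d["fy"]
    q=np.array([a,b]);p=q.copy()
    for _ in range(20): p=q/(1+d["k1"]*(p@p))
    R,t=d["R"],d["t"]; c=-R.T@t; w=R.T@np.array([p[0],p[1],1])
    return c+w*(z-c[2])/w[2]
def pix(d,X):
    c=d["R"]@X+d["t"]; p=c[:2]/c[2]; p=p*(1+d["k1"]*(p@p))
    return np.array([d["cx"]+d["fx"]*p[0],d["cy"]+d["fy"]*p[1]])
E
python3 - <<'E'
from h import *
T=eyes.snapshot("top");S=eyes.snapshot("side")
tc=lambda x,y,z:ray(T,(x+.5)/6.5-.5+280,(y+.5)/6.5-.5+235,z)
sc=lambda x,y,z:ray(S,(x+.5)/5-.5+240,(y+.5)/5-.5+220,z)
# jig coords
J=np.array([[-150,70],[140,70],[140,-70],[-150,-70]])/1e3
W=np.array([tc(*p,.015)[:2] for p in [(80,88),(712,105),(703,420),(65,395)]])
def fit(J,W):
    a=J-J.mean(0);b=W-W.mean(0)
    th=np.arctan2((a[:,0]*b[:,1]-a[:,1]*b[:,0]).sum(),(a*b).sum())
    c,s=np.cos(th),np.sin(th);M=np.array([[c,-s],[s,c]]);o=W.mean(0)-M@J.mean(0)
    return th,M,o
th,M,o=fit(J,W);print("top",W,np.degrees(th),o,((W-o)@M-J)*1e3)
Ws=np.array([sc(*p,.015)[:2] for p in [(473,497),(165,543),(107,117)]])
print("side in jig mm",((Ws-o)@M)*1e3)
j=lambda X:((X[:2]-o)@M*1e3).round(1)
print("treadle T",[j(tc(x,y,.05)) for x,y in[(90,243),(582,265),(578,379),(87,356)]])
print("treadle S",[j(sc(x,y,.05)) for x,y in[(133,75),(182,385),(287,370)]])
print("plate T top",[j(tc(x,y,.098)) for x,y in[(246,346),(272,346),(252,205),(280,205)]])
print("plate S top front edge/back",[j(sc(x,y,.098)) for x,y in[(150,105),(285,95),(148,85),(278,77)]])
print("carr T",[j(tc(x,y,.071)) for x,y in[(248,105),(350,112),(348,200),(246,195)]])
print("pin",j(tc(473,165,.05)), j(sc(365,287,.05)))
s=sensors.sense();Rt=Ro.from_quat(s["orientation"],scalar_first=True).as_matrix();print(Rt.round(3))
np.savez("jig.npz",th=th,M=M,o=o)
E
```

```text
top [[ 0.58095073  0.18284274]
 [ 0.57147366 -0.10575992]
 [ 0.42777436 -0.09757914]
 [ 0.44102679  0.18931674]] -92.39558233070342 [0.50509739 0.03720947] [[ 1.32344762 -0.30022112]
 [ 0.07001259  2.29418437]
 [-2.09718641 -1.62147944]
 [ 0.70372621 -0.37248381]]
side in jig mm [[ 140.20497146   61.25884968]
 [ 144.32699213  -76.29806176]
 [-143.73494588  -72.06844483]]
treadle T [array([-139.4,   -5.6]), array([78.6, -7.7]), array([ 77.8, -58.2]), array([-138.5,  -55.6])]
treadle S [array([-132.7,  -58.2]), array([ 84.3, -60. ]), array([ 82.8, -12.7])]
plate T top [array([-68.8, -53.3]), array([-57.7, -52.9]), array([-68.4,   7.3]), array([-56.4,   7.7])]
plate S top front edge/back [array([-52. , -56.5]), array([-48.6,   6.7]), array([-66.6, -55.8]), array([-62.2,   5.4])]
carr T [array([-71.7,  55.2]), array([-26.8,  53.7]), array([-26.5,  14.7]), array([-71.2,  15.3])]
pin [29.2 35.3] [36.2 30.4]
[[ 0.275  0.961 -0.   ]
 [ 0.961 -0.275 -0.001]
 [-0.001  0.    -1.   ]]
```

Call:
apply_moves(plan=[{"twist":-0.12,"hand":0},{"twist":-0.12,"hand":0},{"x":-2.5,"y":1.6,"hand":0},{"x":-3,"y":1.9,"hand":0},{"x":-3,"y":1.9,"hand":0},{"x":-3,"y":1.9,"hand":0},{"x":-3,"y":1.9,"hand":0},{"x":-3,"y":1.9,"hand":0},{"x":-3,"y":1.9,"hand":0},{"x":-3,"y":1.9,"hand":0},{"x":-3,"y":1.9,"hand":0},{"hand":0}])

```text
$.plan[0]: bad value
```

```bash
cat >> h.py <<'E'
O=np.array([.5025,.034]); M=np.load("jig.npz")["M"] if __import__("os").path.exists("jig.npz") else None
def st():
    s=sensors.sense();Rt=Ro.from_quat(s["orientation"],scalar_first=True).as_matrix()
    print("t",round(s["time"],2),"tcp",s["tool_pos"].round(4),"jig mm",((s["tool_pos"][:2]-O)@M*1e3).round(1),"F",s["force"].round(1),"open",round(s["opening"],4))
    print("xaxis deg",np.degrees(np.arctan2(Rt[1,0],Rt[0,0])).round(2),"z",Rt[:,2].round(3))
    return s,Rt
def go(jx,jy,z):
    s,Rt=st(); w=np.r_[O+M@np.array([jx,jy])/1e3,z]; print("move cm tool",(Rt.T@(w-s["tool_pos"])*100).round(2))
E
python3 -c "
from h import *
go(-95,-30,.12)"
```

```text
t 0.2 tcp [0.1857 0.6487 0.2051] jig mm [-600.9 -342.2] F [0.1 0.8 0.3] open 0.0939
xaxis deg 74.02 z [-0.    -0.001 -1.   ]
move cm tool [-41.84  42.23   8.54]
```

Call:
apply_moves(plan=[{"x":0,"y":0,"z":0,"twist":-0.12,"hand":0.0},{"x":0,"y":0,"z":0,"twist":-0.12,"hand":0.0}])

```text
time: 0.37
tool_pos: [0.1854, 0.6485, 0.2045]
orientation: [0.001, 0.72, 0.694, -0.001]
force: [0.4, -0.2, -0.3]
opening: 0.0838
```

Call:
apply_moves(plan=[{"x":-2.5,"y":1.6,"z":0,"twist":0,"hand":0},{"x":-3,"y":1.9,"z":0,"twist":0,"hand":0},{"x":-3,"y":1.9,"z":0,"twist":0,"hand":0},{"x":-3,"y":1.9,"z":0,"twist":0,"hand":0},{"x":-3,"y":1.9,"z":0,"twist":0,"hand":0},{"x":-3,"y":1.9,"z":0,"twist":0,"hand":0},{"x":-3,"y":1.9,"z":0,"twist":0,"hand":0},{"x":-3,"y":1.9,"z":0,"twist":0,"hand":0},{"x":-3,"y":1.9,"z":0,"twist":0,"hand":0},{"x":-3,"y":1.9,"z":0,"twist":0,"hand":0},{"x":-3,"y":1.9,"z":0,"twist":0,"hand":0},{"x":-3,"y":1.9,"z":0,"twist":0,"hand":0}])

```text
time: 1.37
tool_pos: [0.4033, 0.2773, 0.202]
orientation: [-0.001, 0.712, 0.702, -0.002]
force: [1.2, -0.2, -0.6]
opening: 0.0041
```

```bash
python3 -c "
from h import *
go(-95,-30,.12)"
```

```text
t 1.37 tcp [0.4033 0.2773 0.202 ] jig mm [-238.9 -109.3] F [ 1.2 -0.2 -0.6] open 0.0041
xaxis deg 89.18 z [-0.003 -0.001 -1.   ]
move cm tool [-14.59   7.56   8.19]
```

Call:
apply_moves(plan=[{"x":-3,"y":1.6,"z":0.5,"twist":0.028,"hand":0},{"x":-3,"y":1.6,"z":1,"twist":0,"hand":0},{"x":-3,"y":1.6,"z":1.5,"twist":0,"hand":0},{"x":-3,"y":1.6,"z":1.5,"twist":0,"hand":0},{"x":-2,"y":1,"z":1,"twist":0,"hand":0},{"x":0,"y":0,"z":0,"twist":0,"hand":0},{"x":0,"y":0,"z":0,"twist":0,"hand":0}])

```text
time: 1.95
tool_pos: [0.4775, 0.1196, 0.1462]
orientation: [0.0, 0.726, 0.688, 0.0]
force: [0.1, 1.1, 0.7]
opening: 0.0005
```

```bash
python3 -c "
from h import *
go(-95,-30,.12)
d=eyes.snapshot('wrist');cv2.imwrite('pics/w1.png',d['img'][:,:,::-1])
d=eyes.snapshot('top');c=d['img'][185:315,260:400,::-1];cv2.imwrite('pics/t1.png',cv2.resize(c,None,fx=4.5,fy=4.5,interpolation=cv2.INTER_CUBIC))
"
```

```text
t 1.95 tcp [0.4775 0.1196 0.1462] jig mm [-84.5 -28.5] F [0.1 1.1 0.7] open 0.0005
xaxis deg 86.93 z [ 0.001  0.001 -1.   ]
move cm tool [ 1.05 -0.16  2.62]
```

View pics/w1.png

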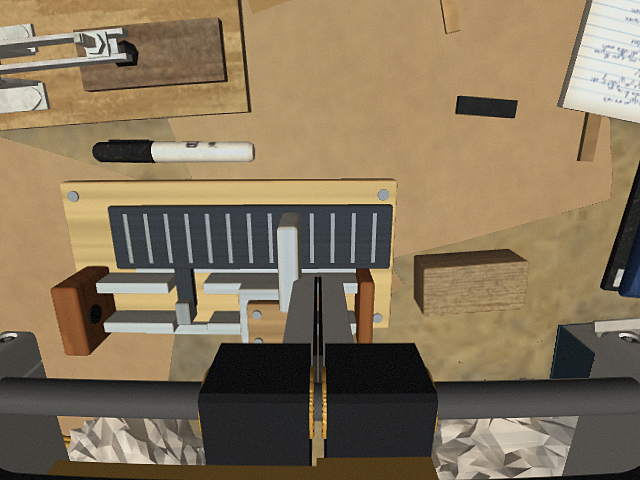

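The wrist view shows the treadle (109–393, 205–270), the push plate at about (277–300, 213–310) and the fingertips at (317,280), just right of (behind) the plate. I'll measure from here.

```bash
python3 -c "
from h import *
d=eyes.snapshot('wrist')
j=lambda X:((X[:2]-O)@M*1e3).round(1)
s,_=st()
print('tcp pix',pix(d,s['tool_pos']))
print('treadle',[j(ray(d,*p,.05)) for p in[(109,206),(390,205),(393,262),(115,270)]])
print('base',[j(ray(d,*p,.015)) for p in[(61,182),(397,179)]])
print('plate top',[j(ray(d,*p,.098)) for p in[(279,214),(299,213),(279,310),(298,310)]])
"
```

```text
t 2.1 tcp [0.4774 0.1216 0.1468] jig mm [-86.4 -28.8] F [-0.1  0.4 -0.5] open 0.0004
xaxis deg 87.1 z [ 0.002  0.001 -1.   ]
tcp pix [321.20854444 290.79107413]
treadle [array([ 75.3, -56.3]), array([-140. ,  -54.4]), array([-144.4,   -8.3]), array([79.4, -3.7])]
base [array([134.8, -71. ]), array([-151.9,  -69.3])]
plate top [array([-60.6, -59.3]), array([-73.3, -59.8]), array([-57.9,   7.8]), array([-70.9,   7.9])]
```

Call:
apply_moves(plan=[{"x":1.4,"y":-0.1,"z":0,"twist":0,"hand":0},{"x":0,"y":0,"z":2,"twist":0,"hand":0},{"x":0,"y":0,"z":2,"twist":0,"hand":0},{"x":0,"y":0,"z":2,"twist":0,"hand":0},{"x":0,"y":0,"z":1,"twist":0,"hand":0},{"x":0,"y":0,"z":0,"twist":0,"hand":0},{"x":0,"y":0,"z":0,"twist":0,"hand":0}])

```text
time: 2.68
tool_pos: [0.4775, 0.1464, 0.0784]
orientation: [-0.0, 0.72, 0.694, 0.005]
force: [-0.3, -0.1, 0.6]
opening: 0.0005
```

```bash
python3 -c "
from h import *
go(-100,-30,.037)"
```

```text
t 2.68 tcp [0.4775 0.1464 0.0784] jig mm [-111.2  -29.7] F [-0.3 -0.1  0.6] open 0.0005
xaxis deg 87.84 z [ 0.007  0.008 -1.   ]
move cm tool [-1.16 -0.06  4.13]
```

Call:
apply_moves(plan=[{"x":-0.8,"y":0,"z":1,"twist":0,"hand":0},{"x":0,"y":0,"z":1,"twist":0,"hand":0},{"x":0,"y":0,"z":0.5,"twist":0,"hand":0},{"x":0,"y":0,"z":0.3,"twist":0,"hand":0},{"x":0,"y":0,"z":0.3,"twist":0,"hand":0}])

```text
time: 3.1
tool_pos: [0.479, 0.1393, 0.0477]
orientation: [0.0, 0.72, 0.694, 0.008]
force: [-0.5, 1.5, 3.9]
opening: 0.0006
```

```bash
python3 -c "
from h import *
go(-100,-30,.037)"
```

```text
t 3.1 tcp [0.479  0.1393 0.0477] jig mm [-104.2  -27.8] F [-0.5  1.5  3.9] open 0.0006
xaxis deg 87.89 z [ 0.011  0.01  -1.   ]
move cm tool [-0.43 -0.23  1.06]
```

Contact at z≈0.048 with 3.9 N, as expected. Press on.

Call:
apply_moves(plan=[{"x":0,"y":0,"z":0.5,"twist":0,"hand":0},{"x":0,"y":0,"z":0.5,"twist":0,"hand":0},{"x":0,"y":0,"z":0.4,"twist":0,"hand":0},{"x":0,"y":0,"z":0.3,"twist":0,"hand":0}])

```text
time: 3.43
tool_pos: [0.4799, 0.1402, 0.0326]
orientation: [-0.001, 0.72, 0.694, 0.009]
force: [-33.8, -9.8, 123.8]
opening: 0.0009
```

```bash
python3 -c "
from h import *
go(-100,-30,.037)"
```

```text
t 3.43 tcp [0.4799 0.1402 0.0326] jig mm [-105.2  -27. ] F [-33.8  -9.8 123.8] open 0.0009
xaxis deg 87.84 z [ 0.011  0.013 -1.   ]
move cm tool [-0.51 -0.29 -0.45]
```

The wrist reading of 123.8 N is over the 120 N limit. I pressed too hard onto the hard stop, so I'll back off right away.

Call:
apply_moves(plan=[{"x":0,"y":0,"z":-0.2,"twist":0,"hand":0}])

```text
time: 3.52
tool_pos: [0.4794, 0.1395, 0.0356]
orientation: [-0.001, 0.721, 0.693, 0.008]
force: [-1.8, -0.2, 5.6]
opening: 0.0002
```

```bash
python3 -c "
from h import *
go(-100,-30,.035)"
```

```text
t 3.52 tcp [0.4794 0.1395 0.0356] jig mm [-104.4  -27.5] F [-1.8 -0.2  5.6] open 0.0002
xaxis deg 87.78 z [ 0.01   0.013 -1.   ]
move cm tool [-0.44 -0.26  0.05]
```

Call:
apply_moves(plan=[{"x":-0.5,"y":0,"z":0,"twist":0,"hand":0},{"x":-0.5,"y":0,"z":0,"twist":0,"hand":0}])

```text
time: 3.68
tool_pos: [0.4805, 0.1313, 0.037]
orientation: [-0.001, 0.72, 0.694, 0.01]
force: [-0.9, 3.5, 5.8]
opening: 0.0004
```

```bash
python3 -c "
from h import *
go(-80,-30,.035)"
```

```text
t 3.68 tcp [0.4805 0.1313 0.037 ] jig mm [-96.3 -26. ] F [-0.9  3.5  5.8] open 0.0004
xaxis deg 87.85 z [ 0.013  0.016 -1.   ]
move cm tool [-1.63 -0.41  0.17]
```

Call:
apply_moves(plan=[{"x":-0.5,"y":-0.2,"z":0.12,"twist":0,"hand":0},{"x":-0.4,"y":-0.1,"z":0.08,"twist":0,"hand":0}])

```text
time: 3.85
tool_pos: [0.4794, 0.1239, 0.0359]
orientation: [-0.001, 0.72, 0.694, 0.013]
force: [-0.6, 3.8, 6.5]
opening: 0.0002
```

```bash
python3 -c "
from h import *
go(-80,-30,.035)"
```

```text
t 3.85 tcp [0.4794 0.1239 0.0359] jig mm [-88.8 -26.8] F [-0.6  3.8  6.5] open 0.0002
xaxis deg 87.89 z [ 0.017  0.019 -1.   ]
move cm tool [-0.88 -0.32  0.07]
```

Call:
apply_moves(plan=[{"x":-0.5,"y":-0.1,"z":0.07,"twist":0,"hand":0},{"x":-0.5,"y":-0.1,"z":0.07,"twist":0,"hand":0},{"x":-0.5,"y":-0.1,"z":0.07,"twist":0,"hand":0}])

```text
time: 4.1
tool_pos: [0.4794, 0.1126, 0.0351]
orientation: [-0.0, 0.719, 0.694, 0.017]
force: [-1.4, 12.6, 17.8]
opening: 0.0007
```

```bash
python3 -c "
from h import *
go(-30,-30,.035)"
```

```text
t 4.1 tcp [0.4794 0.1126 0.0351] jig mm [-77.6 -26.4] F [-1.4 12.6 17.8] open 0.0007
xaxis deg 88.01 z [ 0.024  0.024 -0.999]
move cm tool [-4.75 -0.39 -0.12]
```

Call:
apply_moves(plan=[{"x":-0.5,"y":-0.1,"z":0.03,"twist":0,"hand":0},{"x":-0.5,"y":-0.1,"z":0.05,"twist":0,"hand":0},{"x":-0.5,"y":-0.1,"z":0.05,"twist":0,"hand":0}])

```text
time: 4.35
tool_pos: [0.4796, 0.1022, 0.0353]
orientation: [-0.0, 0.718, 0.695, 0.022]
force: [-1.2, 8.1, 12.0]
opening: 0.0004
```

```bash
python3 -c "
from h import *
go(-30,-30,.036)"
```

```text
t 4.35 tcp [0.4796 0.1022 0.0353] jig mm [-67.2 -25.7] F [-1.2  8.1 12. ] open 0.0004
xaxis deg 88.18 z [ 0.031  0.03  -0.999]
move cm tool [-3.71 -0.46 -0.2 ]
```

Call:
apply_moves(plan=[{"x":-0.6,"y":-0.15,"z":0.05,"twist":0,"hand":0},{"x":-0.6,"y":-0.15,"z":0.05,"twist":0,"hand":0},{"x":-0.6,"y":-0.15,"z":0.05,"twist":0,"hand":0}])

```text
time: 4.6
tool_pos: [0.4793, 0.0891, 0.0353]
orientation: [0.001, 0.717, 0.697, 0.027]
force: [1.6, 8.5, 11.2]
opening: 0.0008
```

```bash
python3 -c "
from h import *
go(-30,-30,.036)
d=eyes.snapshot('side');c=d['img'][200:340,220:360,::-1];cv2.imwrite('pics/s2.png',cv2.resize(c,None,fx=4,fy=4,interpolation=cv2.INTER_CUBIC))"
```

```text
t 4.6 tcp [0.4793 0.0891 0.0353] jig mm [-54.1 -25.5] F [ 1.6  8.5 11.2] open 0.0008
xaxis deg 88.38 z [ 0.04   0.037 -0.999]
move cm tool [-2.4  -0.48 -0.18]
```

View pics/s2.png

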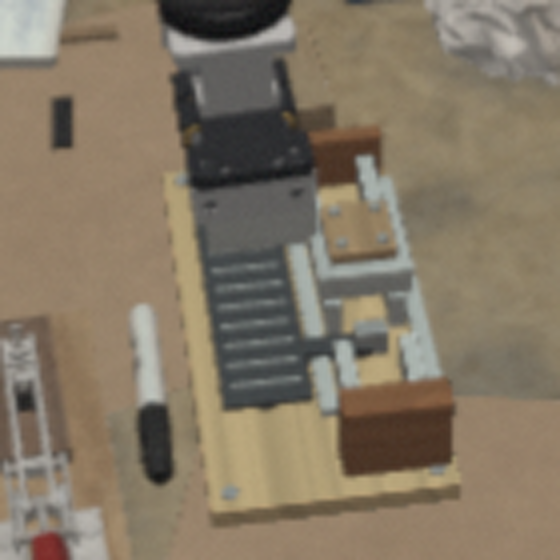

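The side view shows the carriage being pushed with the treadle sunk and the pin at about (372,335) still ahead of it. I'll continue.

Call:
apply_moves(plan=[{"x":-0.6,"y":-0.15,"z":0.04,"twist":0,"hand":0},{"x":-0.6,"y":-0.15,"z":0.04,"twist":0,"hand":0},{"x":-0.6,"y":-0.15,"z":0.04,"twist":0,"hand":0},{"x":-0.6,"y":-0.15,"z":0.04,"twist":0,"hand":0}])

```text
time: 4.98
tool_pos: [0.4789, 0.0699, 0.0354]
orientation: [0.003, 0.716, 0.698, 0.034]
force: [0.6, 8.5, 11.4]
opening: 0.0001
```

```bash
python3 -c "
from h import *
go(40,-30,.036)"
```

```text
t 4.98 tcp [0.4789 0.0699 0.0354] jig mm [-34.9 -25.1] F [ 0.6  8.5 11.4] open 0.0001
xaxis deg 88.6 z [ 0.052  0.044 -0.998]
move cm tool [-7.47 -0.6  -0.43]
```

Call:
apply_moves(plan=[{"x":-0.6,"y":-0.15,"z":0.04,"twist":0,"hand":0},{"x":-0.6,"y":-0.15,"z":0.04,"twist":0,"hand":0},{"x":-0.6,"y":-0.15,"z":0.04,"twist":0,"hand":0},{"x":-0.6,"y":-0.15,"z":0.04,"twist":0,"hand":0}])

```text
time: 5.32
tool_pos: [0.4787, 0.0513, 0.0354]
orientation: [0.004, 0.714, 0.699, 0.041]
force: [-0.0, 9.9, 13.7]
opening: 0.0004
```

```bash
python3 -c "
from h import *
go(40,-30,.036)"
```

```text
t 5.32 tcp [0.4787 0.0513 0.0354] jig mm [-16.3 -24.5] F [-0.   9.9 13.7] open 0.0004
xaxis deg 88.85 z [ 0.064  0.051 -0.997]
move cm tool [-5.61 -0.65 -0.39]
```

Call:
apply_moves(plan=[{"x":-0.6,"y":-0.15,"z":0.04,"twist":0,"hand":0},{"x":-0.6,"y":-0.15,"z":0.04,"twist":0,"hand":0},{"x":-0.6,"y":-0.15,"z":0.03,"twist":0,"hand":0},{"x":-0.6,"y":-0.15,"z":0.03,"twist":0,"hand":0},{"x":-0.6,"y":-0.15,"z":0.03,"twist":0,"hand":0}])

```text
time: 5.73
tool_pos: [0.4783, 0.0282, 0.0355]
orientation: [0.006, 0.712, 0.7, 0.049]
force: [-0.5, 9.1, 12.8]
opening: 0.0005
```

```bash
python3 -c "
from h import *
go(40,-30,.036)"
```

```text
t 5.73 tcp [0.4783 0.0282 0.0355] jig mm [  6.8 -23.9] F [-0.5  9.1 12.8] open 0.0005
xaxis deg 89.2 z [ 0.078  0.06  -0.995]
move cm tool [-3.3  -0.68 -0.31]
```

Call:
apply_moves(plan=[{"x":-0.6,"y":-0.15,"z":0.03,"twist":0,"hand":0},{"x":-0.6,"y":-0.15,"z":0.03,"twist":0,"hand":0},{"x":-0.6,"y":-0.15,"z":0.03,"twist":0,"hand":0},{"x":-0.6,"y":-0.15,"z":0.03,"twist":0,"hand":0},{"x":-0.6,"y":-0.15,"z":0.03,"twist":0,"hand":0}])

```text
time: 6.15
tool_pos: [0.4782, 0.0051, 0.0355]
orientation: [0.008, 0.71, 0.702, 0.057]
force: [0.1, 11.1, 14.7]
opening: 0.0005
```

```bash
python3 -c "
from h import *
go(40,-30,.036)"
```

```text
t 6.15 tcp [0.4782 0.0051 0.0355] jig mm [ 29.9 -23.1] F [ 0.1 11.1 14.7] open 0.0005
xaxis deg 89.58 z [ 0.091  0.069 -0.993]
move cm tool [-0.98 -0.71 -0.18]
```

Getting close to the end block, so two more rows and then watch the force.

Call:
apply_moves(plan=[{"x":-0.6,"y":-0.15,"z":0.02,"twist":0,"hand":0},{"x":-0.5,"y":-0.1,"z":0.02,"twist":0,"hand":0}])

```text
time: 6.32
tool_pos: [0.478, -0.001, 0.0357]
orientation: [0.007, 0.708, 0.704, 0.06]
force: [-5.0, 50.3, 15.0]
opening: 0.0005
```

```bash
python3 -c "
from h import *
go(45,-30,.036)
d=eyes.snapshot('side');c=d['img'][200:340,220:360,::-1];cv2.imwrite('pics/s3.png',cv2.resize(c,None,fx=4,fy=4,interpolation=cv2.INTER_CUBIC))"
```

```text
t 6.32 tcp [ 0.478  -0.001   0.0357] jig mm [ 36. -23.] F [-5.  50.3 15. ] open 0.0005
xaxis deg 89.83 z [ 0.095  0.075 -0.993]
move cm tool [-0.87 -0.72 -0.17]
```

View pics/s3.png

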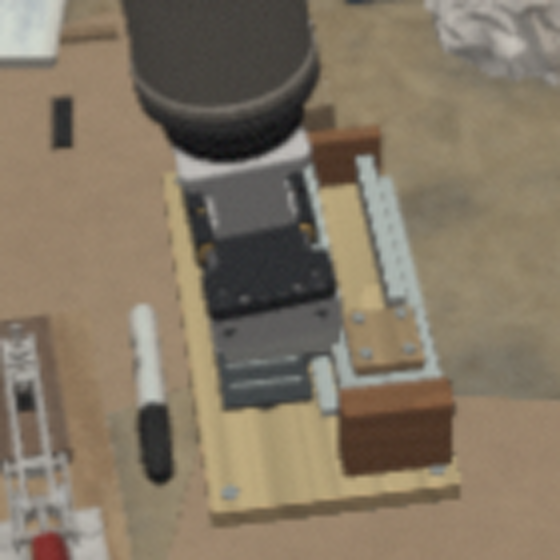

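Force along the push rose to 50 N and the carriage (pad at ~(385,340)) sits against the end block. I'll back off slightly while still pressing, then lift.

Call:
apply_moves(plan=[{"x":0.6,"y":0,"z":0,"twist":0,"hand":0},{"x":0.5,"y":0,"z":-0.4,"twist":0,"hand":0},{"x":0.4,"y":0,"z":-1,"twist":0,"hand":0},{"x":0.3,"y":0,"z":-1.5,"twist":0,"hand":0},{"x":0.3,"y":0,"z":-2,"twist":0,"hand":0},{"x":0.3,"y":0,"z":-2.5,"twist":0,"hand":0},{"x":0.3,"y":0,"z":-2.5,"twist":0,"hand":0},{"x":0.3,"y":0,"z":-2.5,"twist":0,"hand":0},{"x":3,"y":0,"z":-2,"twist":0,"hand":0},{"x":3,"y":0,"z":0,"twist":0,"hand":0},{"x":3,"y":0,"z":0,"twist":0,"hand":0},{"x":0,"y":0,"z":0,"twist":0,"hand":0}])

```text
time: 7.37
tool_pos: [0.4642, 0.1096, 0.2006]
orientation: [0.009, 0.711, 0.701, 0.062]
force: [1.0, 0.8, 0.1]
opening: 0.0001
```

```bash
python3 -c "
from h import *
st()
a=[]
for n in('side','top'):
  d=eyes.snapshot(n);y,x=(200,220) if n=='side' else (215,275)
  a.append(cv2.resize(d['img'][y:y+130,x:x+130,::-1],(400,400),interpolation=cv2.INTER_CUBIC))
cv2.imwrite('pics/f.png',np.hstack(a))"
```

```text
t 7.37 tcp [0.4642 0.1096 0.2006] jig mm [-73.9 -41.4] F [1.  0.8 0.1] open 0.0001
xaxis deg 89.39 z [ 0.1    0.074 -0.992]
```

View pics/f.png

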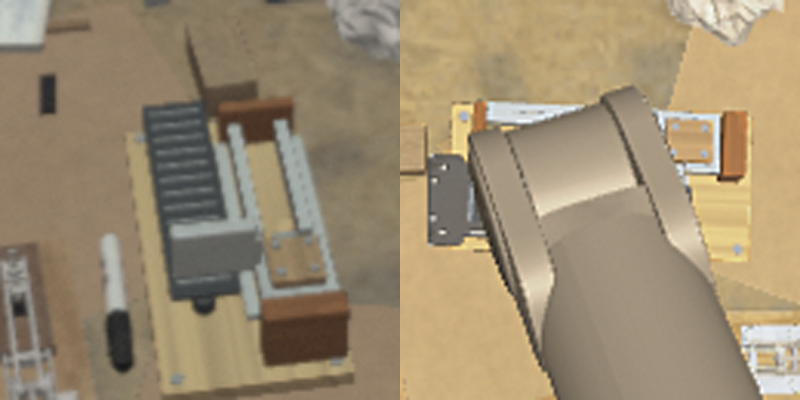

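```bash
python3 -c "
from h import *
S=eyes.snapshot('side')
j=lambda u,v,z:((ray(S,u,v,z)[:2]-O)@M*1e3).round(1)
k=400/130
f=lambda x,y:((x+.5)/k-.5+220,(y+.5)/k-.5+200)
print('plate front/back left',j(*f(173,238),.098),j(*f(170,224),.098),'right',j(*f(260,231),.098),j(*f(256,219),.098))
print('treadle corner', j(*f(172,298),.05), 'first', j(276.0,296.6,.05))
"
```

```text
plate front/back left [ 68.6 -54.3] [ 54.  -54.7] right [71.8  7.6] [59.   6.7]
treadle corner [ 80.6 -58.5] first [ 81.  -57.6]
```

```bash
python3 -c "
from h import *
r.hand_in(); st()"
```

```text
the job is handed in; nothing more can be done
the job is handed in; nothing more can be done
```

I finished the sequence and handed it in, but **one force reading broke a limit, so the run may be judged failed**. At t = 3.43 s, while I was pressing the treadle onto its hard stop, the total wrist force reached about 129 N (123.8 N of it vertical). The limit is 120 N. My downward steps were too large there. I backed off in the next row, and no later reading was above about 53 N.

**What I did:** With the fingers shut, I pressed the treadle fully down behind the push plate. I then slid along it, pushing the carriage by the back of the plate to the end block. After that I backed off, lifted clear and let the treadle spring up.

**Last checks:**
- **Treadle while pushing:** from contact with the plate to the end block, the fingertips stayed at about 35–36 mm height in every reading. That is about 14–15 mm of treadle travel, with 11–18 N downward.
- **Carriage at the end block:** the push force jumped to 50 N there. In the side view the plate has moved about 123 mm, and its rear face is at jig x of about 54–59 mm (54 mm expected at the end block). The carriage looks flush with the block.
- **Treadle released:** its corner is back within 1 mm of where it started in the picture. The pin itself was hidden behind the carriage, so I did not see it directly.
- **Robot clear:** the fingers were at 0.20 m height with about 1 N on the wrist, which is noise level. I noticed no bystander moved in the views I took, but I did not measure all six.
- **Tilt:** the tool leaned over by about 7° during the push. The moves allowed no correction, and I saw no effect on the result.

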